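# Crack open the lolly mould's lid with a wedge

## Task

The stick-holder lid of the lolly mould has to be eased open: take the red-handled wedge, lay its blade on the mould's front shelf and push it slowly under the lid's front lip until the lip has just lifted off, about 5 mm above where it rests. Finish while holding the wedge there, so that the lid stays up on the wedge alone; do not touch the lid with the robot, do not let it jump up, and leave the other things on the table where they are.

Things in the scene. Friction and masses are not known exactly. Their poses are not given: they have to be found in the camera images.
- wedge: loose hand wedge, 135 mm long along its x, 0.12 to 0.2 kg, lying flat. Origin: centre of its flat underside; z up. Red handle with black bands: x -67.5 to +12.5 mm, 26 mm wide (y), 32 mm tall; grasp it across y at x = -27 mm. Bare steel blade, 30 mm wide: a ramp from 18.5 mm thick at x = +12.5 mm evenly down to 2 mm at the tip, x = +67.5 mm (0.3 mm per mm)
- wedge_tip (a point): the middle of the lower edge of the wedge's tip (+67.5 mm along the wedge's x, at its underside)
- mould: steel lolly mould, fixed. Origin: on the table under the middle of the block; z up; its front, with the shelf, faces its own -x, so the wedge is pushed along its +x. Block: x and y +-58 and +-78 mm at the rim, 50 mm tall. The lid's lip hangs over the shelf; between them is a slot 5 mm high (z 45 to 50 mm), open in front and at the sides, that ends at the block's rim at x = -58 mm
- lid: aluminium lid, 5 mm thick, hinged at the mould's back edge; origin on the hinge (mould x = +62, z = 53 mm). 0.4 to 0.7 kg: it lies shut by its weight, takes 2 to 5 N to lift at the lip and falls back when let go. Six wooden sticks in blue holders stand on it, up to 120 mm above the table, at mould x = -26 and +26 mm. Its lip is 80 mm wide (y +-40 mm) and reaches to mould x = -100 mm
- shelf (a point): middle of the front edge of the mould's front shelf, on its top (mould x = -130, z = 45 mm). The shelf is a flat steel plate 90 mm wide (y +-45 mm), 6 mm thick on two brackets, running level from here back to the block under the lip
- lip (a point): the middle of the lower front edge of the lid's lip: 162 mm before the hinge; at mould x = -100 mm, z = 50 mm (mould frame, and height above the table) when the lid is shut; it rises as the lid opens
- topping_tub: bystander: clear food tub with a blue lid, 89x129x60 mm, origin under its centre; leave it alone
- stick_bundle: bystander: bundle of wooden lolly sticks in red bands, 35x117x14 mm, origin under its centre; leave it alone
- mould_cup_1: bystander: grey single mould cup standing upside down, 38x64x95 mm, origin under its centre; leave it alone
- mould_cup_2: bystander: the like mould cup; leave it alone

How it is judged:
By the outcome, as a careful person would: the job done as asked, in the order asked, and still so for the second after the job is handed in, while the arm keeps its last pose, push and grip.
It also fails if it takes over 38 s, if anything falls off the work surface, if the arm or the gripper's body presses on something with over 40 N, if the wrist force passes 120 N, or if a joint passes its speed limit or range.

## Robot

A 7-joint arm with a two-finger parallel gripper is mounted at the origin on a cart in front of the work surface, level with it; the furniture and walls round the work are solid. World frame = base frame: x ahead of the robot, y to its left, z up, the work surface at z = 0. Lengths are in m, angles in rad, forces in N, time in s.
With the tool pointing down it reaches from about 0.4 to 0.9 m from the base axis. Payload 5.5 kg.
Tool frame: the origin (TCP) lies between the finger pads; the fingertips stand 14 mm ahead of it and the grasp point (between the pads) lies 5 mm behind it; z points along the fingers, y is the line along which they close (so a half turn about z gives the same grasp; the last joint's range is limited). The gripper opens to 85 mm and grips with 20 to 120 N. Pads are 22 mm wide; open, the fingers measure 114 mm over their backs; the gripper's body (76 mm by 85 mm) begins 54 mm behind the grasp point. The pads swing forward as they close: fully open they stand 13 mm farther back than shut.
Start: joints at [1.474, 0.501, -0.427, 1.55, 0.221, 1.138, -0.21], TCP at [0.229, -0.608, 0.212] pointing down, gripper open.
Joint ranges: [-2.88, 2.88], [-0.31, 2.03], [-1.54, 1.56], [0.2, 2.42], [-1.41, 4.55], [0.19, 2.02], [-2.57, 2.57]. Speed limits (rad/s): [2.57, 2.57, 3.14, 3.14, 3.14, 3.14, 3.14].

## Interface

Orientations are given as a unit quaternion [w, x, y, z].
In Python, from bench import status, eyes, ticket gives the robot as it stands.
- The arm moves only by the shell command python3 -m jog 'ROWS' [OPENING] [FORCE]. ROWS is a JSON object of lists of equal length, an entry for each row: "delta_pos": the shift along the tool's x, y, z in cm, a list of three; "yaw": the turn about the tool's z in degrees. A call has 1 to 10 rows; each row shifts and turns the commanded pose from where the row before left it, along the tool's axes as they then stand; what a row does not reach is not made up. A row lasts 1/12 s, in which the tool goes at most 41.7 mm and 7.16 degrees, less where a joint would pass 70% of its speed; a pose out of reach is approached as far as the arm can. A call is refused whole if a number of a shift passes 4.17 or a number of a turn 7.16, either way. A call with a gripper value outside its range is refused whole. OPENING is the opening, from 0 (shut) to 1 (fully open), set as the call begins (- or left out, the last holds). The fingers move at their own pace and stop on an object; FORCE is the grip in N (left out, the last holds). Time passes only in rows, so rows that do not move let the fingers close. It gives the time, the measured TCP pose, the force, the opening and the grip force at its end, in the units of the state.
- status.get_state(): the state, without advancing time (a new reading comes with each control period).
- eyes.camera(name): name is "side" or "top"; returns the picture (480x640x3 uint8, red, green, blue); there is no depth.
- eyes.camera_model(name): a dict with "fx", "fy", "cx", "cy" (pixels), "position" and "rotation" of the camera in the world. Camera axes: x right, y down, z forward; pixel columns grow to the right and rows downward; lengths in m; the calibration is good to about 2 mm. A picture is of the moment at which its call begins. camera_model takes no time and is no camera call.
- ticket.close_job(): hands the job in; it is judged then, once.
The state is a dict: "t": time; "qpos": joint angles; "dq": joint speeds; "tau": joint torques, N m; "tool_pos": TCP position; "ee_rot": TCP orientation; "contact_force": force on the tool from outside, world axes, zero at the start; "ft_torque": the same for the moment, N m; "gripper_width": finger opening in m; "gripper_force": force on a finger pad.
Only numpy, scipy, OpenCV 4.12 (cv2) and the standard library are available. Lean on these libraries where they do the work, as an engineer would, in place of code of your own. Each camera call takes 0.05 s, during which the arm holds its last target. There are 200 camera calls.

## Working session

There is one attempt and no reset: what is moved stays moved. The work goes in short steps, Python scripts to look and compute and a shell command to move; the robot and the scene stay as the last step left them, time stands still between calls to the robot, and variables do not carry over. Pictures are saved under pics/ and viewed, at most 10 in all, crops included, and the job is handed in when it is done.

```bash
mkdir -p pics
python3 - <<'E'
from bench import status, eyes
import cv2,numpy as np
np.set_printoptions(precision=4,suppress=True)
for n in("top","side"):
    im=eyes.camera(n); cv2.imwrite(f"pics/{n}0.png",im[:,:,::-1]); m=eyes.camera_model(n); print(n,{k:np.round(v,4).tolist() for k,v in m.items()})
print(status.get_state())
E
```

```text
top {'fx': 540.4145, 'fy': 540.4145, 'cx': 322.9443, 'cy': 239.7468, 'position': [0.2031, 0.0361, 1.6107], 'rotation': [-0.0729, 0.705, -0.7014, 0.0754]}
side {'fx': 568.2968, 'fy': 568.2968, 'cx': 318.0637, 'cy': 248.4085, 'position': [0.3606, 0.8943, 1.205], 'rotation': [0.0321, -0.1167, 0.9392, -0.3214]}
{'t': 0.1, 'qpos': array([ 1.4742,  0.5018, -0.4268,  1.5513,  0.2208,  1.1383, -0.2103]), 'dq': array([ 0.0009, -0.0018, -0.0012, -0.0017, -0.0005,  0.0008,  0.0004]), 'tau': array([ -0.0114, -57.0806,  -5.8386, -28.1745,   0.0106,   0.0054,
         0.    ]), 'tool_pos': array([ 0.2286, -0.6078,  0.2113]), 'ee_rot': array([-0.0008,  0.9839,  0.1789, -0.0001]), 'contact_force': array([ 0.8417,  0.7167, -0.4275]), 'ft_torque': array([ 0.0151, -0.0031,  0.0712]), 'gripper_force': 0.0, 'gripper_width': 0.08531058027098538}
```

View pics/top0.png

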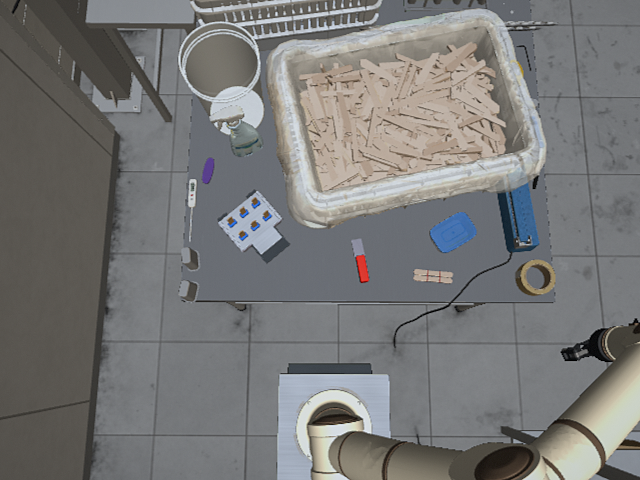

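View pics/side0.png

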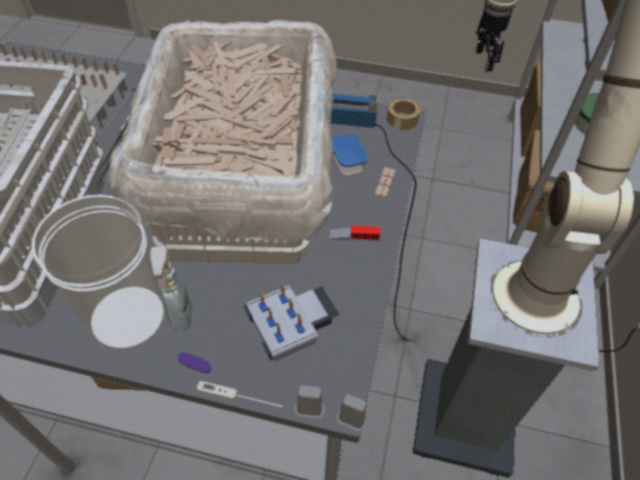

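The top view shows the wedge (red handle at about 363,268, blade tip at about 357,240). The mould is at (250,222), with its lip and dark shelf facing lower right at (272,247). The side view shows the wedge at (360,232) and the mould at (285,320).

```bash
cat > h.py <<'E'
from bench import status, eyes
import cv2,numpy as np
from scipy.spatial.transform import Rotation as R
np.set_printoptions(precision=4,suppress=True)
def cast(n,px,z):
    m=eyes.camera_model(n); q=np.array(m["rotation"]); 
    Rm=R.from_quat(q,scalar_first=True).as_matrix() if q.size==4 else q
    px=np.atleast_2d(px).astype(float)
    d=np.c_[(px[:,0]-m["cx"])/m["fx"],(px[:,1]-m["cy"])/m["fy"],np.ones(len(px))]@Rm.T
    p=np.array(m["position"]); return p+d*((z-p[2])/d[:,2])[:,None]
def proj(n,P):
    m=eyes.camera_model(n); Rm=R.from_quat(np.array(m["rotation"]),scalar_first=True).as_matrix()
    c=(np.atleast_2d(P)-m["position"])@Rm
    return np.c_[c[:,0]/c[:,2]*m["fx"]+m["cx"],c[:,1]/c[:,2]*m["fy"]+m["cy"]]
E
python3 - <<'E'
from h import *
for n in("top","side"):
    im=cv2.imread(f"pics/{n}0.png"); h=cv2.cvtColor(im,cv2.COLOR_BGR2HSV)
    m=(((h[...,0]<8)|(h[...,0]>172))&(h[...,1]>170)&(h[...,2]>120)).astype(np.uint8)
    m=cv2.morphologyEx(m,cv2.MORPH_CLOSE,np.ones((5,5)))
    k,_,st,_=cv2.connectedComponentsWithStats(m)
    i=1+np.argmax(st[1:,4]); c=np.argwhere(_ is None) 
    lab=cv2.connectedComponents(m)[1]; pts=np.argwhere(lab==i)[:,::-1]
    print(n,st[i]); r=cv2.minAreaRect(pts.astype(np.float32)); b=cv2.boxPoints(r); print(b.round(1).tolist()); print(cast(n,b,.032)); 
im=cv2.imread("pics/top0.png")
a=cv2.resize(im[180:290,200:300],None,fx=5,fy=5,interpolation=cv2.INTER_CUBIC)[:,:500]
b=cv2.resize(im[230:290,340:380],None,fx=7,fy=7,interpolation=cv2.INTER_CUBIC)
c=np.zeros((550,800,3),np.uint8); c[:550,:500]=a; c[:420,510:790]=b
cv2.imwrite("pics/crop1.png",c)
im=cv2.imread("pics/side0.png")
a=cv2.resize(im[275:365,235:345],None,fx=5,fy=5,interpolation=cv2.INTER_CUBIC)
b=cv2.resize(im[220:250,325:385],None,fx=4,fy=4,interpolation=cv2.INTER_CUBIC)
c=np.zeros((590,560,3),np.uint8); c[:450,:550]=a; c[460:580,:240]=b
cv2.imwrite("pics/crop2.png",c)
print(R.from_quat(status.get_state()["ee_rot"],scalar_first=True).as_matrix())
E
```

```text
top [356 255  13  27 227]
[[355.5, 256.20001220703125], [363.8999938964844, 254.60000610351562], [368.79998779296875, 280.70001220703125], [360.3999938964844, 282.20001220703125]]
[[ 0.4905 -0.0655  0.032 ]
 [ 0.4953 -0.0904  0.032 ]
 [ 0.4176 -0.1039  0.032 ]
 [ 0.4128 -0.0792  0.032 ]]
side [352 226  28   9 210]
[[351.6000061035156, 233.0], [352.0, 225.60000610351562], [379.29998779296875, 227.10000610351562], [378.8999938964844, 234.5]]
[[ 0.4871 -0.0622  0.032 ]
 [ 0.4913 -0.0877  0.032 ]
 [ 0.419  -0.101   0.032 ]
 [ 0.4155 -0.0754  0.032 ]]
[[ 0.936   0.3521 -0.0006]
 [ 0.3521 -0.936   0.0016]
 [ 0.     -0.0017 -1.    ]]
```

View pics/crop1.png

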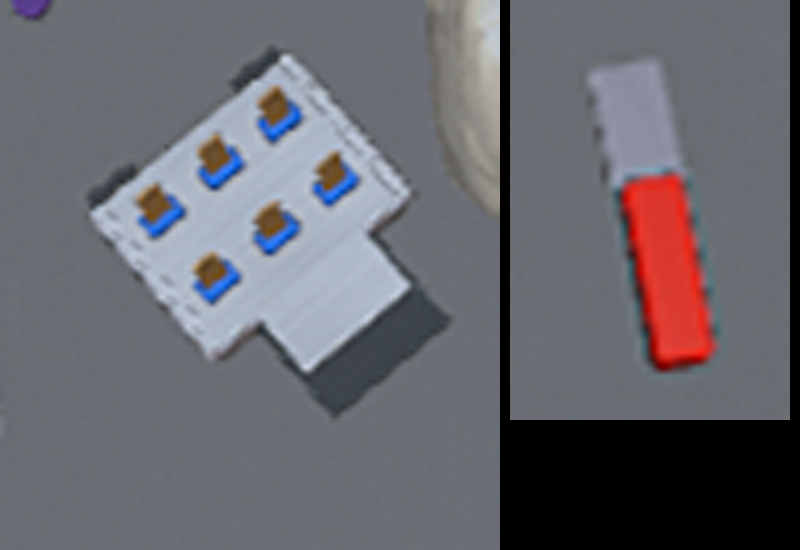

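View pics/crop2.png

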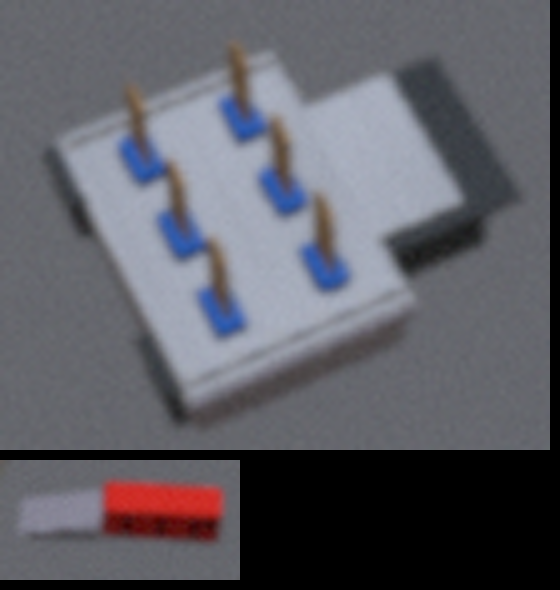

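The crops give the shelf's front corners at about (290,244) and (267,264) in the top view, and (322,287) and (338,316) in the side view. The lip's front edge is just behind them.

Run:
```python
from h import *
def rep(name,n,c,s,o,z):
    px=np.array(c)/s+np.array(o)-.4; P=cast(n,px,z); d=P[0]-P[1]
    print(name,n,P[:,:2].tolist(),"mid",P.mean(0)[:2],"len",np.linalg.norm(d),"edge deg",np.degrees(np.arctan2(d[1],d[0])))
rep("shelf","top",[(450,320),(335,418)],5,(200,180),.045)
rep("shelf","side",[(438,60),(518,203)],5,(235,275),.045)
rep("lip","top",[(410,288),(308,372)],5,(200,180),.055)
rep("lip","side",[(392,72),(462,205)],5,(235,275),.055)
rep("lidside","top",[(285,55),(410,192)],5,(200,180),.055)
rep("lidside2","top",[(92,212),(212,356)],5,(200,180),.055)
rep("tip","top",[(660-510,60),(588-510,73)],7,(340,230),.002)
rep("tip","side",[(22,497-460),(18,533-460)],4,(325,220),.002)
# sticks: blue holders centroids, tops ~? use lid direction from holders
for n in("top","side"):
    im=cv2.imread(f"pics/{n}0.png"); h=cv2.cvtColor(im,cv2.COLOR_BGR2HSV)
    m=((h[...,0]>100)&(h[...,0]<125)&(h[...,1]>150)&(h[...,2]>110)).astype(np.uint8)
    k,l,st,ce=cv2.connectedComponentsWithStats(m)
    for i in range(1,k):
        if 5<st[i,4]<120: print(n,st[i,4],ce[i],cast(n,ce[i],.06)[0,:2])
```

```text
shelf top [[0.5249848563349162, 0.12994498397400478], [0.46591254283842537, 0.19638677804401194]] mid [0.4954 0.1632] len 0.08890472552721218 edge deg -48.36022728072625
shelf side [[0.5207923599589924, 0.13287265268197368], [0.46497759496347846, 0.2024227030683805]] mid [0.4929 0.1676] len 0.08917677668684924 edge deg -51.25253136028449
lip top [[0.5420472000000894, 0.15324045428269126], [0.49141782777418025, 0.21187330221493544]] mid [0.5167 0.1826] len 0.0774670522779545 edge deg -49.18944308109535
lip side [[0.5393584168491808, 0.15178509666442797], [0.4892849574923195, 0.2159716554047113]] mid [0.5143 0.1839] len 0.08140801959809052 edge deg -52.04136081141927
lidside top [[0.6847262115492256, 0.2311613645747664], [0.6003702157383328, 0.15443815229776425]] mid [0.6425 0.1928] len 0.11402800240006532 edge deg 42.287052693768224
lidside2 top [[0.5870967312185494, 0.3425067581569934], [0.5006472959012328, 0.26835402340964504]] mid [0.5439 0.3054] len 0.11389527179472164 edge deg 40.621621504414506
tip top [[0.551883438740826, -0.08474414226836828], [0.5459282323180108, -0.053365398
[... 153 characters left out ...]
22602, -0.05451685670299955]] mid [ 0.5483 -0.0703] len 0.0319027979552164 edge deg -81.7459423281515
top 23 [255.8696 204.4348] [0.6403 0.2314]
top 25 [243.92 214.12] [0.6103 0.2659]
top 23 [266.8696 217.4348] [0.6006 0.1977]
top 24 [232.3333 223.6667] [0.581 0.299]
top 24 [255.0833 227.125 ] [0.5709 0.2316]
top 23 [243.3043 236.7391] [0.5417 0.2653]
side 14 [363.2857 157.2143] [ 0.5094 -0.3268]
side 8 [347.125 156.875] [ 0.5553 -0.3161]
side 20 [282.9  298.95] [0.601  0.2004]
side 21 [262.619 307.381] [0.6407 0.2348]
side 22 [291.     313.5455] [0.5715 0.2344]
side 23 [270.7391 322.5217] [0.6104 0.2692]
side 24 [299.0833 328.5833] [0.5428 0.2684]
side 21 [278.7619 337.7619] [0.5813 0.3027]
```

Mould yaw is about 41.0° and its origin about (0.591,0.250); the shelf, lip and holders agree on this. Wedge grasp point is about (0.454,-0.0835) at yaw about 9.3°. Moving now.

```bash
python3 -m jog '{"delta_pos":[[0,0,0],[0,0,0],[1.9,-3,0],[1.9,-3,0],[1.9,-3,0],[1.9,-3,0],[1.9,-3,0],[1.9,-3,0],[1.9,-3,0],[1.9,-3,0]],"yaw":[5.65,5.65,0,0,0,0,0,0,0,0]}' 1; python3 -m jog '{"delta_pos":[[1.9,-3,0],[1.9,-3,0],[1.9,-3,0],[1.9,-3,0],[1.9,-3,0],[1.9,-3,0],[1.9,-3,0],[1.9,-3,0],[0,0,0],[0,0,0]],"yaw":[0,0,0,0,0,0,0,0,0,0]}'
cat >> h.py <<'E'
def tool():
    s=status.get_state(); return np.array(s["tool_pos"]),R.from_quat(s["ee_rot"],scalar_first=True).as_matrix(),s
def need(goal,yaw):
    p,M,s=tool(); y=np.degrees(np.arctan2(M[1,0],M[0,0]))
    print("t",s["t"],"tcp",p,"yaw",y,"down",M[:,2],"shift cm",M.T@(np.array(goal)-p)*100,"yaw turn",-(yaw-y),"F",s["contact_force"],"w",s["gripper_width"],s["gripper_force"],"q7",s["qpos"])
E
python3 -c "
from h import *
need((.4538,-.0835,.1),9.3)"
```

```text
t: 0.93
tool_pos: [0.3401, -0.3451, 0.2119]
ee_rot: [-0.0, 0.997, 0.081, -0.0]
contact_force: [0.0, -0.5, 0.3]
gripper_width: 0.0851
gripper_force: 0.0
t: 1.77
tool_pos: [0.4516, -0.0831, 0.2122]
ee_rot: [-0.0, 0.996, 0.084, 0.0]
contact_force: [-0.1, -0.8, 0.1]
gripper_width: 0.0855
gripper_force: 0.0
t 1.7667 tcp [ 0.4516 -0.0831  0.2122] yaw 9.627788208005803 down [ 0.      0.0006 -1.    ] shift cm [ 0.2116  0.0829 11.2163] yaw turn 0.3277882080058028 F [-0.1482 -0.8012  0.0744] w 0.08550462203118409 0.0 q7 [ 0.8019  0.1863 -0.746   2.0021  0.1486  1.0069 -1.418 ]
```

```bash
python3 -m jog '{"delta_pos":[[0.2,0.1,3],[0,0,4],[0,0,4],[0,0,3],[0,0,2],[0,0,1.3],[0,0,1],[0,0,0.7],[0,0,0.3],[0,0,0]],"yaw":[0,0,0,0,0,0,0,0,0,0]}' 1
python3 - <<'E'
from h import *
need((.4538,-.0835,.019),9.3)
a=eyes.camera("top")[200:310,320:420,::-1]; b=eyes.camera("side")[180:270,310:410,::-1]
c=np.zeros((550,800,3),np.uint8); c[:440,:400]=cv2.resize(a,(400,440)); c[:360,400:]=cv2.resize(b,(400,360)); cv2.imwrite("pics/g1.png",c)
E
```

```text
t: 2.6
tool_pos: [0.4532, -0.0867, 0.0191]
ee_rot: [0.0, 0.997, 0.081, -0.0]
contact_force: [-0.9, -0.3, 0.8]
gripper_width: 0.0855
gripper_force: 0.0
t 2.6 tcp [ 0.4532 -0.0867  0.0191] yaw 9.281317807536004 down [-0.0003 -0.0003 -1.    ] shift cm [ 0.1134 -0.3053  0.0066] yaw turn -0.018682192463996827 F [-0.9372 -0.3155  0.8036] w 0.08547202415825904 0.0 q7 [ 0.6105  0.5176 -0.569   2.1391  0.4835  0.6115 -1.7118]
```

View pics/g1.png

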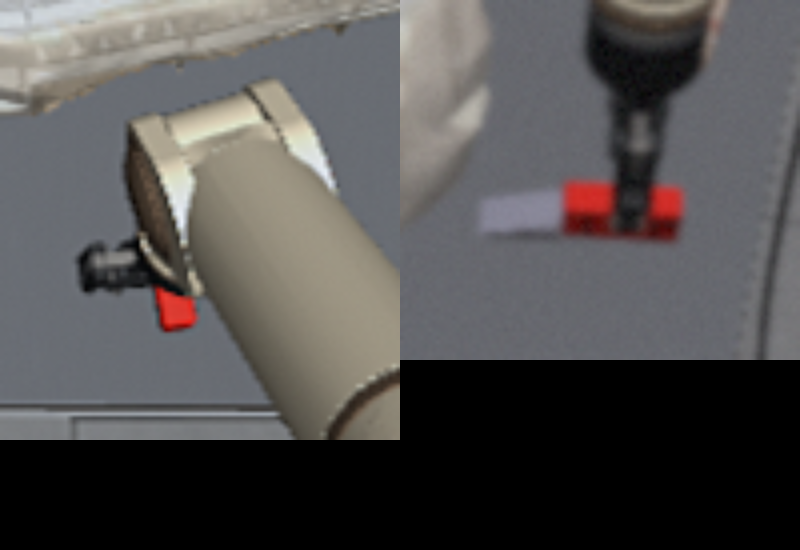

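The fingers straddle the middle of the handle (side crop around 630,210). I'll centre 3 mm sideways and close.

```bash
python3 -m jog '{"delta_pos":[[0.1,-0.3,0],[0,0,0],[0,0,0]],"yaw":[0,0,0]}' 1; python3 -m jog '{"delta_pos":[[0,0,0],[0,0,0],[0,0,0],[0,0,0],[0,0,0],[0,0,0],[0,0,0],[0,0,0],[0,0,0],[0,0,0]],"yaw":[0,0,0,0,0,0,0,0,0,0]}' 0 80
python3 -c "
from h import *
need((.4538,-.0835,.019),9.3)"
```

```text
t: 2.95
tool_pos: [0.4544, -0.0829, 0.0198]
ee_rot: [0.0, 0.997, 0.081, 0.001]
contact_force: [-0.4, 0.0, 0.0]
gripper_width: 0.0852
gripper_force: 0.0
t: 3.78
tool_pos: [0.4538, -0.083, 0.0192]
ee_rot: [-0.0, 0.997, 0.081, 0.0]
contact_force: [-0.1, 0.2, 0.2]
gripper_width: -0.0003
gripper_force: 0.0
t 3.7833 tcp [ 0.4538 -0.083   0.0192] yaw 9.3146844377325 down [ 0.  0. -1.] shift cm [-0.008   0.0472  0.0192] yaw turn 0.014684437732499944 F [-0.0563  0.2042  0.2285] w -0.00029102361987683184 0.0 q7 [ 0.6034  0.5173 -0.5699  2.1394  0.4835  0.6113 -1.7191]
```

The fingers shut completely without gripping anything, so I'll look at why.

Run:
```python
from h import *
for n in("top","side"):
    im=eyes.camera(n)[:,:,::-1]; cv2.imwrite(f"pics/{n}1.png",im)
    h=cv2.cvtColor(im,cv2.COLOR_BGR2HSV)
    m=(((h[...,0]<8)|(h[...,0]>172))&(h[...,1]>170)&(h[...,2]>120)).astype(np.uint8)
    k,l,st,ce=cv2.connectedComponentsWithStats(m); print(n,[(s.tolist()) for s in st[1:] if s[4]>10])
a=cv2.imread("pics/top1.png")[200:310,320:420]; b=cv2.imread("pics/side1.png")[180:260,315:395]
c=np.zeros((440,800,3),np.uint8); c[:440,:400]=cv2.resize(a,(400,440)); c[:400,400:]=cv2.resize(b,(400,400)); cv2.imwrite("pics/g2.png",c)
```

```text
top [[359, 273, 10, 9, 71]]
side [[352, 226, 28, 9, 189]]
```

View pics/g2.png

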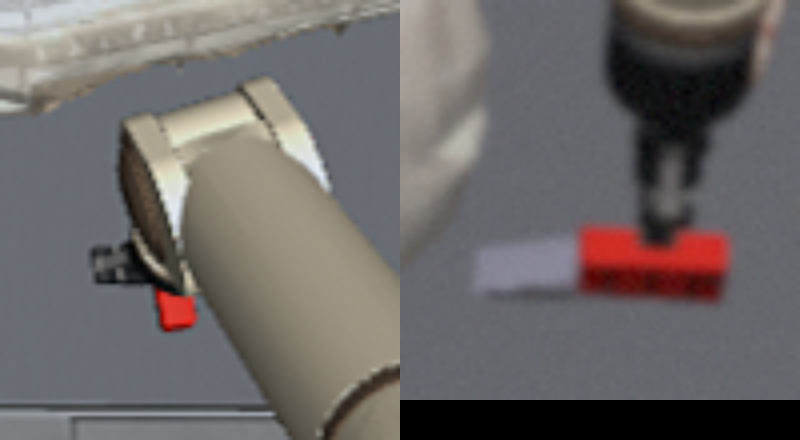

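Run:
```python
from h import *
p,M,s=tool()
for n in("top","side"):
    for dz in (-.014,0,.013,.03,.06,.1): print(n,dz,proj(n,p+[0,0,dz])[0])
```

```text
top -0.014 [360.8549 269.8577]
top 0 [361.1963 269.133 ]
top 0.013 [361.5186 268.4489]
top 0.03 [361.9479 267.5377]
top 0.06 [362.728  265.8821]
top 0.1 [363.8151 263.5747]
side -0.014 [364.5438 235.8507]
side 0 [364.9554 232.5896]
side 0.013 [365.3431 229.5189]
side 0.03 [365.858  225.4403]
side 0.06 [366.7893 218.0627]
side 0.1 [368.0784 207.8511]
```

Run:
```python
from h import *
p=np.array([.2286,-.6078,.2113]); y=np.array([.352,-.936,0])
for n in("top","side"):
    for dz in (-.014,0,.013,.05,.1): print(n,dz,[proj(n,p+[0,0,dz]+s*y*.05)[0].round(1).tolist() for s in(-1,0,1)])
A=cv2.imread("pics/top0.png")[325:375,550:610]; B=cv2.imread("pics/side0.png")[0:80,460:530]
c=np.zeros((560,800,3),np.uint8); c[:330,:396]=cv2.resize(A,(396,330),interpolation=2); c[:448,400:792]=cv2.resize(B,(392,448),interpolation=2); cv2.imwrite("pics/g3.png",c)
```

```text
top -0.014 [[553.6, 353.0], [571.2, 346.1], [588.7, 339.2]]
top 0 [[555.9, 353.0], [573.7, 346.0], [591.4, 339.0]]
top 0.013 [[558.1, 352.9], [576.1, 345.9], [593.9, 338.9]]
top 0.05 [[564.6, 352.9], [583.0, 345.7], [601.3, 338.5]]
top 0.1 [[574.0, 352.8], [593.1, 345.3], [612.0, 337.8]]
side -0.014 [[483.7, 86.2], [478.8, 75.7], [474.0, 65.7]]
side 0 [[484.9, 82.1], [479.9, 71.7], [475.0, 61.6]]
side 0.013 [[486.1, 78.2], [481.0, 67.8], [476.1, 57.8]]
side 0.05 [[489.3, 67.1], [484.1, 56.7], [479.0, 46.7]]
side 0.1 [[494.0, 51.3], [488.5, 40.9], [483.2, 31.0]]
```

View pics/g3.png

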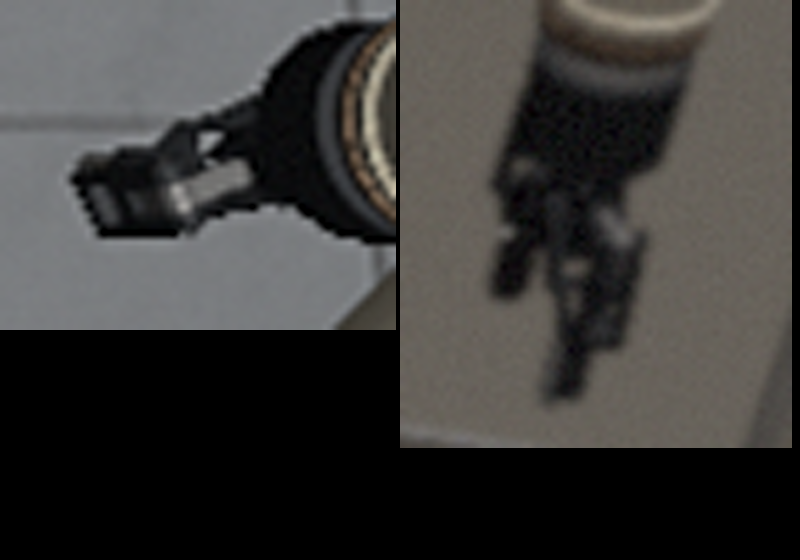

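From the first pictures, the gripper really stands about 27–32 mm higher than its reported TCP height. The same gap shows now: the shut tips sit over the handle top at side px (367,228), where (364,236) was expected. I'll open, lower carefully by that amount and check the force.

```bash
python3 -m jog '{"delta_pos":[[0,0,0],[0,0,0],[0,0,0],[0,0,0],[0,0,0],[0,0,0],[0,0,0]],"yaw":[0,0,0,0,0,0,0]}' 1;  python3 -m jog '{"delta_pos":[[0,0,0.6],[0,0,0.6],[0,0,0.5],[0,0,0.3],[0,0,0]],"yaw":[0,0,0,0,0]}' 1;python3 -m jog '{"delta_pos":[[0,0,0.2],[0,0,0.2],[0,0,0.2],[0,0,0],[0,0,0]],"yaw":[0,0,0,0,0]}' 1
python3 - <<'E'
from h import *
for n in("top","side"):
    im=eyes.camera(n)[:,:,::-1]; cv2.imwrite(f"pics/{n}2.png",im)
a=cv2.imread("pics/top2.png")[200:310,320:420]; b=cv2.imread("pics/side2.png")[180:260,315:395]
c=np.zeros((440,800,3),np.uint8); c[:440,:400]=cv2.resize(a,(400,440)); c[:400,400:]=cv2.resize(b,(400,400)); cv2.imwrite("pics/g4.png",c)
E
```

```text
t: 4.47
tool_pos: [0.4538, -0.083, 0.0192]
ee_rot: [-0.0, 0.997, 0.081, 0.0]
contact_force: [0.1, -0.5, 0.3]
gripper_width: 0.0832
gripper_force: 0.0
t: 4.88
tool_pos: [0.453, -0.0828, -0.0018]
ee_rot: [-0.0, 0.997, 0.081, -0.001]
contact_force: [-0.1, -0.3, -0.7]
gripper_width: 0.0852
gripper_force: 0.0
t: 5.3
tool_pos: [0.4538, -0.083, -0.0068]
ee_rot: [0.0, 0.997, 0.081, -0.0]
contact_force: [-0.3, -0.3, 0.2]
gripper_width: 0.0854
gripper_force: 0.0
```

View pics/g4.png

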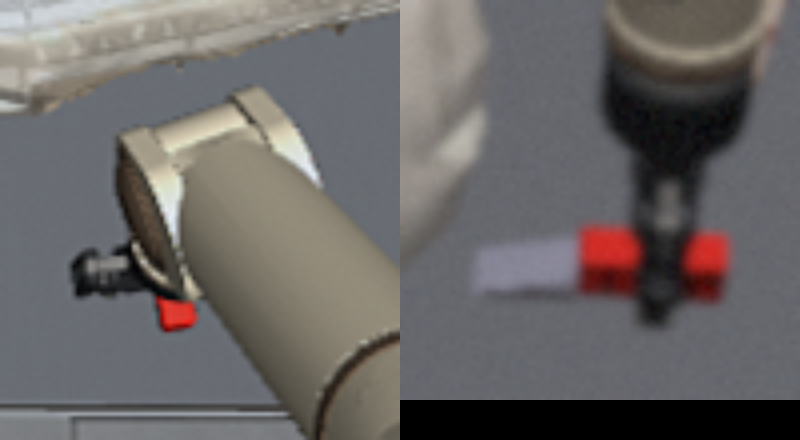

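The near finger now reaches down in front of the handle's side (tip at crop 655,322), centred along the handle. Closing.

```bash
python3 -m jog '{"delta_pos":[[0,0,0],[0,0,0],[0,0,0],[0,0,0],[0,0,0],[0,0,0],[0,0,0],[0,0,0]],"yaw":[0,0,0,0,0,0,0,0]}' 0 80
python3 - <<'E'
from h import *
need((.4538,-.083,-.0068),9.3)
im=eyes.camera("side")[:,:,::-1]; cv2.imwrite("pics/side3.png",im)
h=cv2.cvtColor(im,cv2.COLOR_BGR2HSV)
m=(((h[...,0]<8)|(h[...,0]>172))&(h[...,1]>170)&(h[...,2]>120)).astype(np.uint8)
print([s.tolist() for s in cv2.connectedComponentsWithStats(m)[2][1:] if s[4]>10])
E
```

```text
t: 6.07
tool_pos: [0.454, -0.0831, -0.0064]
ee_rot: [0.0, 0.997, 0.081, 0.0]
contact_force: [-1.7, -0.1, 5.2]
gripper_width: 0.0242
gripper_force: 79.2
t 6.0667 tcp [ 0.454  -0.0831 -0.0064] yaw 9.313837597251514 down [ 0.0003 -0.0005 -1.    ] shift cm [-0.0141 -0.0165  0.0401] yaw turn 0.01383759725151279 F [-1.6717 -0.1137  5.2427] w 0.024198806379880942 79.1637110710144 q7 [ 0.5663  0.5642 -0.5267  2.1453  0.5317  0.5599 -1.7609]
[[352, 226, 10, 8, 73], [372, 228, 8, 7, 51]]
```

Gripped: width 24.2 mm, 79 N. Lifting, turning and carrying to just in front of the shelf.

```bash
python3 -m jog '{"delta_pos":[[0,0,-0.5],[0,0,-2],[0,0,-2.5],[0,0,-2.5],[0,0,0],[0,0,0],[0,0,0],[0,0,0],[0,0,0],[0,0,0]],"yaw":[0,0,0,0,-4,-6,-6,-6,-6,-3.7]}' 0 80
python3 - <<'E'
from h import *
need((.4174,.0991,.0686),41.0)
E
```

```text
t: 6.95
tool_pos: [0.4533, -0.0831, 0.0683]
ee_rot: [-0.0, 0.936, 0.353, -0.0]
contact_force: [-0.1, -0.0, -1.0]
gripper_width: 0.0246
gripper_force: 78.8
t 6.95 tcp [ 0.4533 -0.0831  0.0683] yaw 41.31795955633518 down [-0.0006  0.     -1.    ] shift cm [  9.3287 -16.0567  -0.0325] yaw turn 0.31795955633518247 F [-0.0675 -0.0202 -1.0174] w 0.02459519663519304 78.83834838867188 q7 [ 0.7755  0.4677 -0.775   2.1165  0.4868  0.7403 -1.1652]
```

```bash
python3 -m jog '{"delta_pos":[[0.8,-1.2,0],[1.2,-2,0],[1.4,-2.4,0],[1.4,-2.4,0],[1.4,-2.4,0],[1.2,-2.4,0],[1,-2,0],[0.9,-1.2,0],[0,0,0],[0,0,0]],"yaw":[0,0,0,0,0,0,0,0,0,0]}' 0 80
python3 - <<'E'
from h import *
need((.4174,.0991,.0686),41.0)
for n in("top","side"):
    im=eyes.camera(n)[:,:,::-1]; cv2.imwrite(f"pics/{n}4.png",im)
a=cv2.imread("pics/top4.png")[200:300,240:340]; b=cv2.imread("pics/side4.png")[260:360,290:390]
cv2.imwrite("pics/g5.png",cv2.resize(np.hstack([a,b]),(800,400),interpolation=2))
E
```

```text
t: 7.78
tool_pos: [0.4187, 0.0993, 0.0683]
ee_rot: [0.0, 0.936, 0.351, -0.0]
contact_force: [-0.6, -1.2, -1.7]
gripper_width: 0.0243
gripper_force: 79.0
t 7.7833 tcp [0.4187 0.0993 0.0683] yaw 41.152977020871504 down [-0.0001 -0.0002 -1.    ] shift cm [-0.107  -0.0706 -0.0275] yaw turn 0.15297702087150356 F [-0.5938 -1.2313 -1.6507] w 0.02432845217533877 78.95875096321106 q7 [ 0.4072  0.4284 -0.8157  2.1854  0.4815  0.7121 -1.5904]
```

View pics/g5.png

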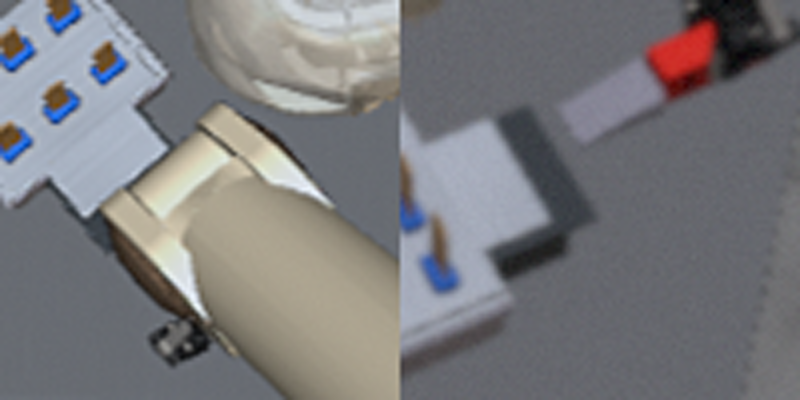

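Side crop: blade tip corners at px (330.5,286) and (335,295.5), in front of the shelf's far half. The top view is blocked by the wrist. Checking the lateral offset numerically.

Run:
```python
from h import *
O=np.array([.591,.25]); a=np.radians(41); ex=np.array([np.cos(a),np.sin(a)]); ey=np.array([-ex[1],ex[0]])
def mf(P): d=np.atleast_2d(P)[:,:2]-O; return np.c_[d@ex,d@ey]*1000
t=cast("side",[(330.1,285.9),(334.6,295.1)],.0765); print("tip corners mould mm",mf(t),mf(t.mean(0)))
print("predicted",mf([.4187+.0945*.753,.0993+.0945*.658]))
s=cast("side",[(322.2,286.6),(338.2,315.2)],.045); print("shelf corners",mf(s))
l=cast("side",[(313,289),(327,315.6)],.055); print("lip corners",mf(l))
```

```text
tip corners mould mm [[-137.352   -17.222 ]
 [-134.6539   10.6168]] [[-136.0029   -3.3026]]
predicted [[-134.4061   -0.4513]]
shelf corners [[-129.8288  -42.3368]
 [-126.3238   46.7711]]
lip corners [[-103.4092  -40.2438]
 [ -99.0899   41.0496]]
```

The tip is predicted within 3 mm of where it was measured. I'll shift 2.5 mm sideways, move forward 20 mm, then lower onto the shelf.

```bash
python3 -m jog '{"delta_pos":[[0.5,-0.25,0],[1,0,0],[0.5,0,0],[0,0,0.5],[0,0,0.8],[0,0,0.7],[0,0,0.4],[0,0,0.2],[0,0,0],[0,0,0]],"yaw":[0.15,0,0,0,0,0,0,0,0,0]}' 0 80;  python3 -m jog '{"delta_pos":[[0,0,0.1],[0,0,0.1],[0,0,0],[0,0,0]],"yaw":[0,0,0,0]}';python3 -m jog '{"delta_pos":[[0,0,0.1],[0,0,0.0],[0,0,0]],"yaw":[0,0,0]}'
```

```text
t: 8.72
tool_pos: [0.4322, 0.1137, 0.042]
ee_rot: [-0.0, 0.937, 0.349, -0.0]
contact_force: [-0.1, 0.4, -2.8]
gripper_width: 0.0244
gripper_force: 79.0
t: 9.05
tool_pos: [0.4326, 0.1136, 0.0403]
ee_rot: [0.0, 0.937, 0.349, 0.0]
contact_force: [0.6, 0.3, -2.1]
gripper_width: 0.0239
gripper_force: 79.0
t: 9.3
tool_pos: [0.4324, 0.1137, 0.0392]
ee_rot: [0.0, 0.937, 0.349, -0.0]
contact_force: [0.3, -0.4, -2.5]
gripper_width: 0.0242
gripper_force: 79.0
```

```bash
for i in 1 2; do :; done; python3 -m jog '{"delta_pos":[[0,0,0.05],[0,0,0],[0,0,0]],"yaw":[0,0,0]}';python3 -m jog '{"delta_pos":[[0,0,0.05],[0,0,0],[0,0,0]],"yaw":[0,0,0]}';python3 -m jog '{"delta_pos":[[0,0,0.05],[0,0,0.0],[0,0,0]],"yaw":[0,0,0]}'; python3 -m jog '{"delta_pos":[[0,0,0.05],[0,0,0.0],[0,0,0]],"yaw":[0,0,0]}'
```

```text
t: 9.55
tool_pos: [0.4325, 0.1137, 0.0387]
ee_rot: [0.0, 0.937, 0.349, 0.0]
contact_force: [0.1, 0.3, -1.8]
gripper_width: 0.0245
gripper_force: 79.0
t: 9.8
tool_pos: [0.4324, 0.1137, 0.0383]
ee_rot: [0.0, 0.937, 0.349, -0.0]
contact_force: [-1.5, -0.3, -0.1]
gripper_width: 0.0243
gripper_force: 79.2
t: 10.05
tool_pos: [0.4324, 0.1136, 0.0378]
ee_rot: [0.0, 0.937, 0.349, -0.0]
contact_force: [-2.2, -1.1, 4.4]
gripper_width: 0.0243
gripper_force: 79.6
t: 10.3
tool_pos: [0.4323, 0.1135, 0.0374]
ee_rot: [0.0, 0.937, 0.349, -0.0]
contact_force: [-3.9, -2.4, 8.0]
gripper_width: 0.0244
gripper_force: 80.1
```

Shelf contact is at reported z of about 0.0383, as predicted (0.0386). I'll ease the press slightly and push in slowly.

```bash
python3 -m jog '{"delta_pos":[[0,0,-0.04],[0.2,0,0],[0.25,0,0],[0.25,0,0],[0.25,0,0],[0.2,0,0],[0.2,0,0],[0.15,0,0],[0.1,0,0],[0,0,0]],"yaw":[0,0,0,0,0,0,0,0,0,0]}'; python3 -m jog '{"delta_pos":[[0.1,0,0],[0.1,0,0],[0.1,0,0],[0.1,0,0],[0.1,0,0],[0.1,0,0],[0.1,0,0],[0,0,0]],"yaw":[0,0,0,0,0,0,0,0]}'
python3 - <<'E'
from h import *
need((.4642,.1398,.0383),41.0)
E
```

```text
t: 11.13
tool_pos: [0.4429, 0.1221, 0.0376]
ee_rot: [0.001, 0.937, 0.349, -0.002]
contact_force: [-8.6, -7.5, 13.6]
gripper_width: 0.024
gripper_force: 80.9
t: 11.8
tool_pos: [0.4476, 0.126, 0.0377]
ee_rot: [0.002, 0.937, 0.349, -0.003]
contact_force: [-9.5, -8.4, 17.5]
gripper_width: 0.0242
gripper_force: 81.4
t 11.8 tcp [0.4476 0.126  0.0377] yaw 40.80484565360376 down [-0.004  -0.0055 -1.    ] shift cm [ 2.1611  0.0373 -0.0769] yaw turn -0.19515434639623663 F [-9.5347 -8.4191 17.5456] w 0.02421830164960361 81.41517162322998 q7 [ 0.2815  0.5349 -0.7403  2.1166  0.5681  0.7015 -1.6991]
```

```bash
python3 -m jog '{"delta_pos":[[0,0,-0.04],[0,0,-0.04],[0,0,0],[0,0,0]],"yaw":[0,0,0,0]}'
python3 - <<'E'
from h import *
need((.4642,.1398,.0383),41.0)
E
```

```text
t: 12.13
tool_pos: [0.4495, 0.128, 0.0384]
ee_rot: [0.0, 0.937, 0.349, -0.0]
contact_force: [-2.7, -2.8, 2.9]
gripper_width: 0.0244
gripper_force: 79.7
t 12.1333 tcp [0.4495 0.128  0.0384] yaw 40.83317814178402 down [-0.0005 -0.0012 -1.    ] shift cm [1.8839 0.0634 0.0071] yaw turn -0.1668218582159824 F [-2.6587 -2.8498  2.8553] w 0.024421469412575416 79.72178936004639 q7 [ 0.2823  0.5349 -0.742   2.1147  0.567   0.6983 -1.6978]
```

Press is back to light. I'll record a lid reference image, then advance in small steps and watch for the lip contact.

```bash
cat >> h.py <<'E'
O=np.array([.591,.25]); _a=np.radians(41); ex=np.array([np.cos(_a),np.sin(_a)])
def lift():
    # subpixel motion of the lid (holders, sticks) seen in the side view against side4
    need((.4642,.1398,.0383),41.0); p=tool()[0]; print("tip mould x mm",((p[:2]-O)@ex+.0945)*1000)
    a=cv2.imread("pics/side4.png",0).astype(np.float32); b=np.mean([cv2.cvtColor(eyes.camera("side"),cv2.COLOR_RGB2GRAY) for _ in range(2)],0).astype(np.float32)
    P=lambda x,y,z: proj("side",[*(O+ex*x+np.array([-ex[1],ex[0]])*y),z])[0]
    for nm,c,h in(("hold_front",P(-.026,0,.075),(28,22)),("lip_near",P(-.094,.038,.052),(7,7)),("fixed_front",P(-.128,.044,.04),(7,7)),("fixed_block",P(-.01,.078,.02),(16,9))):
        x,y=np.round(c).astype(int); s=np.s_[y-h[1]:y+h[1],x-h[0]:x+h[0]]
        W=np.eye(2,3,dtype=np.float32)
        try: cc,W=cv2.findTransformECC(a[s],b[s],W,cv2.MOTION_TRANSLATION,(3,100,1e-5),None,3); print(nm,W[:,2],round(cc,3))
        except cv2.error: print(nm,"fail")
    e=lambda q,r: np.array(q)-np.array(r)
    print("expected at 5mm: holders",e(P(-.026-.0016*.6,0,.075+.0027),P(-.026,0,.075)),"lip",e(P(-.094,.038,.0548),P(-.094,.038,.05)))
E
python3 -c "
from h import *
lift()"
python3 -m jog '{"delta_pos":[[0.06,0,0],[0.06,0,0],[0.06,0,0],[0,0,0]],"yaw":[0,0,0,0]}'
python3 -m jog '{"delta_pos":[[0.06,0,0],[0.06,0,0],[0.06,0,0],[0,0,0]],"yaw":[0,0,0,0]}'
python3 -m jog '{"delta_pos":[[0.06,0,0],[0.06,0,0],[0.06,0,0],[0,0,0]],"yaw":[0,0,0,0]}'
python3 -c "
from h import *
lift()"
```

```text
t 12.1333 tcp [0.4495 0.128  0.0384] yaw 40.83317814178402 down [-0.0005 -0.0012 -1.    ] shift cm [1.8839 0.0634 0.0071] yaw turn -0.1668218582159824 F [-2.6587 -2.8498  2.8553] w 0.024421469412575416 79.72178936004639 q7 [ 0.2823  0.5349 -0.742   2.1147  0.567   0.6983 -1.6978]
tip mould x mm -92.33211998263899
hold_front [-0.0021 -0.0193] 0.999
lip_near [-0.0179 -0.0008] 1.0
fixed_front [-0.2499  0.0185] 0.984
fixed_block [ 1.3427 -0.5424] 0.996
expected at 5mm: holders [ 0.3481 -0.7728] lip [ 0.0481 -1.0571]
t: 12.57
tool_pos: [0.45, 0.1286, 0.0382]
ee_rot: [0.001, 0.937, 0.349, -0.002]
contact_force: [-5.2, -5.0, 9.0]
gripper_width: 0.0244
gripper_force: 80.4
t: 12.9
tool_pos: [0.45, 0.1285, 0.0381]
ee_rot: [0.002, 0.937, 0.349, -0.003]
contact_force: [-10.7, -8.9, 15.9]
gripper_width: 0.024
gripper_force: 81.1
t: 13.23
tool_pos: [0.4499, 0.1285, 0.0379]
ee_rot: [0.002, 0.937, 0.349, -0.005]
contact_force: [-14.8, -11.6, 22.3]
gripper_width: 0.0241
gripper_force: 81.9
t 13.2333 tcp [0.4499 0.1285 0.0379] yaw 40.80283064505579 down [-0.0073 -0.0076 -0.9999] shift cm [ 1.824   0.0777 -0.0543] yaw turn -0.19716935494420795 F [-14.8135 -11.6208  22.2503] w 0.02413592257124733 81.85837626457214 q7 [ 0.2746  0.5404 -0.7395  2.1065  0.5674  0.711  -1.7013]
tip mould x mm -91.73717139926163
hold_front [-0.0049 -0.023 ] 0.999
lip_near [ 0.0378 -0.0181] 1.0
fixed_front [-0.0314  0.0501] 0.994
fixed_block [ 0.0191 -0.0046] 0.999
expected at 5mm: holders [ 0.3481 -0.7728] lip [ 0.0481 -1.0571]
```

The push is jamming by friction: the tool gives slightly and digs the tip into the shelf, and the lid hasn't moved. I'll relieve the press and feed forward with small upward steps.

```bash
python3 -m jog '{"delta_pos":[[0,0,-0.04],[0,0,-0.04],[0,0,-0.02],[0,0,0]],"yaw":[0,0,0,0]}'; python3 -m jog '{"delta_pos":[[0,0,-0.02],[0,0,-0.02],[0,0,0]],"yaw":[0,0,0]}'
python3 -c "
from h import *
lift()"
```

```text
t: 13.67
tool_pos: [0.4511, 0.1297, 0.0386]
ee_rot: [0.001, 0.937, 0.349, -0.003]
contact_force: [-7.0, -8.1, 7.7]
gripper_width: 0.0246
gripper_force: 80.1
t: 13.92
tool_pos: [0.4517, 0.1305, 0.0389]
ee_rot: [0.001, 0.937, 0.349, -0.002]
contact_force: [-5.3, -5.6, 0.2]
gripper_width: 0.024
gripper_force: 79.3
t 13.9167 tcp [0.4517 0.1305 0.0389] yaw 40.82082820900388 down [-0.0042 -0.0029 -1.    ] shift cm [1.5528 0.1099 0.0477] yaw turn -0.17917179099612213 F [-5.3194 -5.6124  0.1887] w 0.023954761431969264 79.31468725204468 q7 [ 0.2762  0.5402 -0.7418  2.1045  0.5653  0.7082 -1.6991]
tip mould x mm -89.016825312796
hold_front [-0.0365 -0.0616] 0.999
lip_near [ 0.054  -0.1153] 0.998
fixed_front [0.0001 0.0456] 0.998
fixed_block [ 0.4523 -0.2234] 0.984
expected at 5mm: holders [ 0.3481 -0.7728] lip [ 0.0481 -1.0571]
```

Lip contact begins as computed (about 0.5 mm lift). Continuing slowly.

```bash
python3 -m jog '{"delta_pos":[[0.06,0,0],[0.06,0,-0.01],[0.06,0,-0.01],[0.06,0,-0.01],[0.06,0,-0.01],[0,0,0]],"yaw":[0,0,0,0,0,0]}'; python3 -m jog '{"delta_pos":[[0.06,0,-0.01],[0.06,0,-0.01],[0.06,0,-0.01],[0.06,0,-0.01],[0.06,0,-0.01],[0,0,0]],"yaw":[0,0,0,0,0,0]}'
python3 -c "
from h import *
lift()"
```

```text
t: 14.52
tool_pos: [0.4542, 0.1331, 0.0391]
ee_rot: [0.0, 0.937, 0.349, -0.002]
contact_force: [-2.7, -4.1, -0.5]
gripper_width: 0.0243
gripper_force: 79.1
t: 15.02
tool_pos: [0.458, 0.1363, 0.0403]
ee_rot: [-0.0, 0.937, 0.349, -0.0]
contact_force: [-4.1, -2.3, -4.8]
gripper_width: 0.0244
gripper_force: 78.7
t 15.0167 tcp [0.458  0.1363 0.0403] yaw 40.882131249413305 down [-0.001   0.0002 -1.    ] shift cm [0.6974 0.1457 0.1965] yaw turn -0.11786875058669466 F [-4.1174 -2.3016 -4.7664] w 0.02440865677583639 78.68456482887268 q7 [ 0.2678  0.5464 -0.7422  2.0896  0.5652  0.7139 -1.7015]
tip mould x mm -80.46470030965625
hold_front [-0.2188 -0.3925] 0.968
lip_near [ 0.0918 -0.8774] 0.998
fixed_front [-0.0383  0.0468] 0.998
fixed_block [-0.7953  0.2845] 0.94
expected at 5mm: holders [ 0.3481 -0.7728] lip [ 0.0481 -1.0571]
```

The lip has risen about 4 mm, but part of that is the wedge riding off the shelf (Fz −4.8). I'll settle it back onto the shelf, then push the rest.

```bash
python3 -m jog '{"delta_pos":[[0,0,0.03],[0,0,0.03],[0,0,0.03],[0,0,0.02],[0,0,0]],"yaw":[0,0,0,0,0]}'; python3 -m jog '{"delta_pos":[[0.06,0,0],[0.06,0,0],[0.06,0,0],[0.06,0,0],[0,0,0]],"yaw":[0,0,0,0,0]}'
python3 -c "
from h import *
lift()"
```

```text
t: 15.53
tool_pos: [0.4591, 0.1367, 0.0399]
ee_rot: [-0.0, 0.937, 0.349, 0.001]
contact_force: [-0.7, -0.3, -4.1]
gripper_width: 0.0241
gripper_force: 78.7
t: 15.95
tool_pos: [0.4604, 0.1377, 0.0396]
ee_rot: [0.0, 0.937, 0.349, -0.0]
contact_force: [-0.6, -1.1, -4.0]
gripper_width: 0.0242
gripper_force: 78.7
t 15.95 tcp [0.4604 0.1377 0.0396] yaw 40.85766101466477 down [ 0.     -0.0002 -1.    ] shift cm [0.4275 0.0902 0.1285] yaw turn -0.14233898533522904 F [-0.633  -1.1324 -3.955 ] w 0.024150800186622357 78.70595812797546 q7 [ 0.2629  0.5504 -0.7395  2.0844  0.5681  0.7147 -1.7048]
tip mould x mm -77.7677629852769
hold_front [-0.2333 -0.4114] 0.964
lip_near [ 0.0768 -0.8994] 0.997
fixed_front [0.0072 0.0002] 0.998
fixed_block [-9.5265  4.3443] 0.993
expected at 5mm: holders [ 0.3481 -0.7728] lip [ 0.0481 -1.0571]
```

```bash
python3 -m jog '{"delta_pos":[[0.03,0,0.02],[0.03,0,0.03],[0.03,0,0.03],[0.03,0,0.02],[0,0,0]],"yaw":[0,0,0,0,0]}'; python3 -m jog '{"delta_pos":[[0.03,0,0.02],[0.03,0,0.02],[0.03,0,0.01],[0,0,0],[0,0,0]],"yaw":[0,0,0,0,0]}'
python3 -c "
from h import *
lift()"
```

```text
t: 16.47
tool_pos: [0.4613, 0.1386, 0.0387]
ee_rot: [0.0, 0.937, 0.349, 0.0]
contact_force: [-2.0, -1.6, -2.5]
gripper_width: 0.0245
gripper_force: 78.9
t: 16.88
tool_pos: [0.4613, 0.1386, 0.0385]
ee_rot: [0.001, 0.937, 0.349, -0.001]
contact_force: [-5.4, -3.2, 6.5]
gripper_width: 0.0247
gripper_force: 80.1
t 16.8833 tcp [0.4613 0.1386 0.0385] yaw 40.867406245015644 down [-0.0008 -0.0016 -1.    ] shift cm [0.299  0.1001 0.0195] yaw turn -0.13259375498435588 F [-5.3623 -3.1934  6.48  ] w 0.024743090787508557 80.1140820980072 q7 [ 0.258   0.5543 -0.7369  2.0811  0.5709  0.7162 -1.7084]
tip mould x mm -76.48212148730506
hold_front [-0.2174 -0.399 ] 0.967
lip_near [ 0.0408 -0.9313] 0.998
fixed_front [-0.0687  0.0258] 0.999
fixed_block [ 4.5989 -2.0534] 0.995
expected at 5mm: holders [ 0.3481 -0.7728] lip [ 0.0481 -1.0571]
```

The blade is on the shelf and the lip is at about 4.2 mm. One more 2–3 mm push.

```bash
python3 -m jog '{"delta_pos":[[0,0,-0.03],[0.05,0,-0.02],[0.05,0,-0.01],[0.05,0,0],[0.03,0,0],[0,0,0],[0,0,0]],"yaw":[0,0,0,0,0,0,0]}'
python3 -c "
from h import *
lift()"
```

```text
t: 17.57
tool_pos: [0.4614, 0.1387, 0.0386]
ee_rot: [0.001, 0.937, 0.349, -0.002]
contact_force: [-8.3, -5.2, 6.6]
gripper_width: 0.0245
gripper_force: 80.0
t 17.5667 tcp [0.4614 0.1387 0.0386] yaw 40.84667191627325 down [-0.0031 -0.0034 -1.    ] shift cm [0.2855 0.097  0.0306] yaw turn -0.15332808372674833 F [-8.2906 -5.2295  6.6443] w 0.024510650535502 79.98501777648926 q7 [ 0.2564  0.5556 -0.7366  2.0784  0.5702  0.7207 -1.7085]
tip mould x mm -76.34601497568231
hold_front [-0.2327 -0.4257] 0.967
lip_near [ 0.0682 -0.9035] 0.998
fixed_front [-0.0174  0.0392] 0.997
fixed_block [-1.1964  0.5248] 0.935
expected at 5mm: holders [ 0.3481 -0.7728] lip [ 0.0481 -1.0571]
```

```bash
python3 -m jog '{"delta_pos":[[0,0,-0.03],[0.03,0,-0.02],[0.03,0,-0.01],[0,0,0],[0,0,0]],"yaw":[0,0,0,0,0]}'
python3 -c "
from h import *
lift()"
```

```text
t: 18.08
tool_pos: [0.4626, 0.1398, 0.0389]
ee_rot: [0.0, 0.937, 0.349, -0.001]
contact_force: [-3.6, -3.3, -1.8]
gripper_width: 0.0241
gripper_force: 79.0
t 18.0833 tcp [0.4626 0.1398 0.0389] yaw 40.84812891486377 down [-0.0019 -0.0016 -1.    ] shift cm [0.119  0.1025 0.0646] yaw turn -0.1518710851362286 F [-3.6359 -3.3411 -1.7518] w 0.024100220804537425 79.00211334228516 q7 [ 0.2562  0.5564 -0.7372  2.0762  0.5696  0.7202 -1.708 ]
tip mould x mm -74.6801843766593
hold_front [-0.2702 -0.4813] 0.959
lip_near [-0.0128 -1.0326] 0.999
fixed_front [0.0076 0.0473] 0.998
fixed_block [ 0.4529 -0.2693] 0.931
expected at 5mm: holders [ 0.3481 -0.7728] lip [ 0.0481 -1.0571]
```

The lip is about 4.7–4.9 mm up. I'll push 0.5 mm more while settling firmly on the shelf, then take a final look.

```bash
python3 -m jog '{"delta_pos":[[0.04,0,0],[0.03,0,0.02],[0,0,0.02],[0,0,0],[0,0,0],[0,0,0],[0,0,0],[0,0,0]],"yaw":[0,0,0,0,0,0,0,0]}'
python3 - <<'E'
from h import *
lift()
a=eyes.camera("top")[180:320,170:340,::-1]; b=eyes.camera("side")[260:360,240:380,::-1]
c=np.zeros((420,800,3),np.uint8); c[:329,:400]=cv2.resize(a,(400,329)); c[:286,400:]=cv2.resize(b,(400,286),interpolation=2); cv2.imwrite("pics/fin.png",c)
E
```

```text
t: 18.85
tool_pos: [0.4631, 0.1402, 0.0387]
ee_rot: [0.001, 0.937, 0.349, -0.001]
contact_force: [-4.4, -3.4, 0.2]
gripper_width: 0.0244
gripper_force: 79.4
t 18.85 tcp [0.4631 0.1402 0.0387] yaw 40.85215529929782 down [-0.0019 -0.0018 -1.    ] shift cm [0.055  0.1014 0.0361] yaw turn -0.14784470070217992 F [-4.4481 -3.3912  0.1923] w 0.02438198722374794 79.43899512290955 q7 [ 0.2546  0.5577 -0.7364  2.0749  0.5704  0.7206 -1.709 ]
tip mould x mm -74.04143579009833
hold_front [-0.2721 -0.4889] 0.955
lip_near [-0.0071 -1.0674] 0.998
fixed_front [-0.0228  0.0483] 0.997
fixed_block [-8.8775  4.031 ] 0.989
expected at 5mm: holders [ 0.3481 -0.7728] lip [ 0.0481 -1.0571]
```

View pics/fin.png

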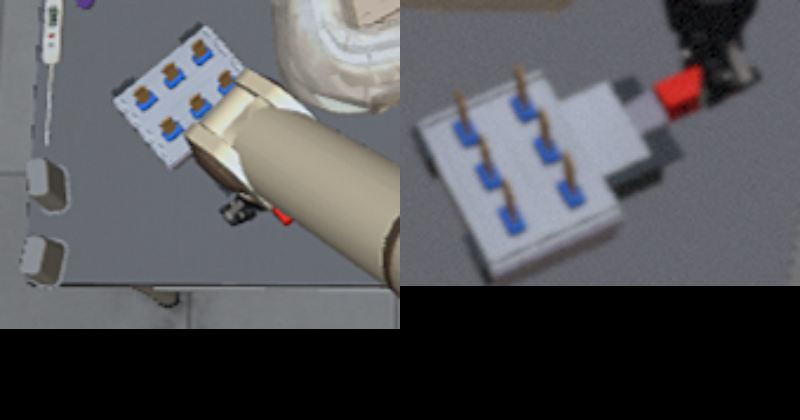

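The final picture shows the blade on the shelf under the middle of the lip (side crop 645,115), still held by the handle, and the cups undisturbed. The measured lip rise is about 5 mm. Handing in.

```bash
python3 -c "
from bench import ticket
print(ticket.close_job())"
```

```text
the job is handed in; nothing more can be done
None
```

I handed the job in at about 19 s with the gripper still holding the wedge on the shelf, its blade under the lip and the lip about 5 mm up by camera; the lip went up in small steps, and I saw no sign of the robot touching the lid or of the cups moving.

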